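# Start a bench centrifuge run

### The job

Start the centrifuge with fingertip pushes only: first push its open lid down until it is fully shut, then tip the black mains rocker fully over to ON by pressing its white-marked end, and last press the green start key fully down and let it go. Do not press the red stop key, and leave the jar, cup, caliper and tube rack standing where they are; nothing is to be picked up.

Things in the scene. Friction and masses are not known exactly. Their poses are not given: they have to be found in the camera images.
- centrifuge: Cream bench centrifuge, fixed, 250 mm deep (x), 310 wide (y), flat top 120 mm above the bench. Origin: centre of its underside; x to its back (hinge side), y to its left, z up. Rotor chamber with lid on the left half; on the right half, 90 mm right of the origin, three controls in a row along x, 68 mm apart, in any order: green start key, red stop key, black rocker.
- lid (a joint): Lid angle, rad: 0 = fully shut, level; starts open at 0.5 to 0.9. A flat grey plate, 185 mm from hinge to free edge, 172 wide, 14 thick, with a dark round window and a blue strip at the free edge. A stiff hinge keeps it where it is left. To shut it, push down on its outer face (about 2 to 6 N); it stays shut.
- lid_hinge (a point): Middle of the lid's hinge edge at the back of the machine, on the lid's outer face, 135.5 mm above the bench. The shut lid runs from here 185 mm towards the machine's front (-x of the machine) and its outer face is then level at this height.
- lid_edge (a point): Middle of the lid's free edge on its outer face; moves with the lid (135.5 mm above the bench when shut).
- rocker (a joint): Mains rocker: black V-shaped rocker 60 mm long (along the machine's y), 26 wide, in a grey bezel, pivoted at its middle. 0 = off: its white-marked end, to the machine's right (-y), stands up. 0.40 rad = fully on: that half lies level, face 135 mm above the bench, 7 above the bezel, other half up. Stays where it is left; about 3 N at the end tips it.
- rocker_on_end (a point): Point on the face of the rocker's white-marked ON half, 20 mm from the pivot along the half (which is 30 mm long). Off: 142.8 mm above the bench; on: 135 mm. Pressed straight down here with fingertips reaching no more than 18 mm towards the pivot, the rocker goes fully on.
- start_key (a joint): Travel of the green start key: 0 = up, 0.006 m = fully down. A spring (1.5 N at first, 5 N fully down) raises it again.
- start_key_top (a point): Centre of the top of the round green start key, 28 mm across, 142 mm above the bench when up; pressed straight down. Its grey housing, 44 mm across, is 10 mm lower.
- stop_key (a joint): Travel of the red stop key: 0 = up, 0.006 m = fully down. Not to be pressed.
- stop_key_top (a point): Centre of the top of the round red stop key, the same size and height as the green one.
- jar: Loose amber jar with a white cap, 54 mm across, 85 mm high, near the machine's front left. Origin at the centre of its underside. Bystander.
- cup: Loose purple cup, 68 mm across, 85 mm high, to the right of the machine. Origin at the centre of its underside. Bystander.
- caliper: Loose steel dial caliper lying in front of the machine: dial 54 mm across, 14 mm high, with a bar that reaches 110 mm from the dial's centre. Origin under the dial's centre. Bystander.
- rack: Loose blue tube rack, 60 x 130 mm, 48 mm high with its tubes, to the left of the machine. Origin at the centre of its underside. Bystander.

How it is judged:
On the way, in this order (a step that is already met when the one before it is completed fails the run):
1. the lid is pushed fully shut (value of joint lid below 0.04 rad), for 0.2 s.
2. then the rocker is tipped fully to ON (value of joint rocker above 0.32 rad), for 0.2 s.
3. then the green start key is pressed down (value of joint start_key above 0.0045 m), for 0.1 s.
At the end, for the whole second after the job is handed in: Lid shut within 0.04 rad, rocker on (above 0.32 of 0.40 rad), both keys up again (within 1 mm), and jar, cup, caliper and rack upright within 20 mm of where they stood (value of joint lid below 0.04 rad and value of joint rocker above 0.32 rad and value of joint each of start_key, stop_key below 0.001 m and distance of each of jar, cup, caliper, rack from where it was at the start of the episode below 0.02 m and angle between each of jar, cup, caliper, rack's own z axis and vertical below 0.15 rad); the robot touches nothing.
It fails at once if the red stop key is pressed (value of joint stop_key above 0.003 m).
It fails at once if the start key is pressed before the lid is shut and the rocker is on (value of joint start_key above 0.003 m and (value of joint lid above 0.06 rad or value of joint rocker below 0.28 rad)).
It fails at once if a bystander is shifted, tipped, lifted or carried (distance of any of jar, cup, caliper, rack from where it was at the start of the episode above 0.02 m or angle between any of jar, cup, caliper, rack's own z axis and vertical above 0.3 rad).
It also fails if it takes over 40 s, if anything falls off the work surface, if the arm or the gripper's body presses on something with over 40 N, if the wrist force passes 120 N, or if a joint passes its speed limit or range.

### The arm

A 7-joint arm with a two-finger parallel gripper is mounted at the origin on the work surface. World frame = base frame: x ahead of the robot, y to its left, z up, the work surface at z = 0. Lengths are in m, angles in rad, forces in N, time in s.
With the tool pointing down it reaches from about 0.4 to 0.9 m from the base axis. Payload 5.5 kg.
Tool frame: the origin (TCP) lies at the very end of the fingers, on their centre line; the grasp point (between the pads) lies 19 mm behind it; z points along the fingers, y is the line along which they close (so a half turn about z gives the same grasp; the last joint's range is limited). The gripper opens to 85 mm and grips with 20 to 120 N. Pads are 22 mm wide; open, the fingers measure 114 mm over their backs; the gripper's body (76 mm by 85 mm) begins 54 mm behind the grasp point. The pads swing forward as they close: fully open they stand 13 mm farther back than shut.
Start: joints at [-0.88, 0.501, -0.427, 1.55, 0.221, 1.138, -0.21], TCP at [0.27, 0.591, 0.231] pointing down, gripper open.
Joint ranges: [-2.88, 2.88], [-0.31, 2.03], [-1.54, 1.56], [0.2, 2.42], [-1.41, 4.55], [0.19, 2.02], [-2.57, 2.57]. Speed limits (rad/s): [2.57, 2.57, 3.14, 3.14, 3.14, 3.14, 3.14].

### API

Orientations are given as a unit quaternion [w, x, y, z].
In Python, from workcell import bot gives the robot as it stands.
- The arm moves only by the tool carry_out, never from a script. Its argument "increments" is a list of rows, each a list of 6 numbers: the shift along the tool's x, y, z in cm, then the turn, a rotation vector about the tool's x, y, z in rad. A call has 1 to 8 rows; each row shifts and turns the commanded pose from where the row before left it, along the tool's axes as they then stand; what a row does not reach is not made up. A row lasts 1/8 s, in which the tool goes at most 62.5 mm and 10.7 degrees, less where a joint would pass 70% of its speed; a pose out of reach is approached as far as the arm can. A call is refused whole if a number of a shift passes 6.25 or a number of a turn 0.188, either way. A call with a gripper value outside its range is refused whole. "gripper" is the opening in per cent of the stroke, from 0 (shut) to 100 (fully open), set as the call begins (left out, the last holds). The fingers move at their own pace and stop on an object; the grip force is fixed at half the most. Time passes only in rows, so rows that do not move let the fingers close. It gives the time, the measured TCP pose, the force, the opening and the grip force at its end, in the units of the state.
- bot.state(): the state, without advancing time (a new reading comes with each control period).
- bot.get_image(name): name is "scene" or "side" or "wrist"; returns the picture (400x640x3 uint8, blue, green, red); there is no depth.
- bot.camera_params(name): a dict with "vertical_fov" (degrees; the focal length in pixels is half the picture's height over the tangent of half this angle, whatever the lens; pixels are square), "cx", "cy" (the principal point, pixels), "R" (3x3) and "t" (3): a world point X has camera coordinates R X + t; the wrist camera has in their place "tool_from_camera" (4x4, takes a point from camera to tool coordinates, whose origin is the TCP and whose axes are the flange's). Camera axes: x right, y down, z forward; pixel columns grow to the right and rows downward; lengths in m; the calibration is good to about 2 mm. A picture is of the moment at which its call begins: read the wrist's pose just before it. camera_params takes no time and is no camera call.
- bot.hand_in(): hands the job in; it is judged then, once.
The state is a dict: "time": time; "qpos": joint angles; "qd": joint speeds; "joint_efforts": joint torques, N m; "position": TCP position; "ee_rot": TCP orientation; "wrist_force": force on the tool from outside, world axes, zero at the start; "torque": the same for the moment, N m; "finger_gap": finger opening in m; "finger_force": force on a finger pad.
Only numpy, scipy, OpenCV 4.12 (cv2) and the standard library are available. Lean on these libraries where they do the work, as an engineer would, in place of code of your own. Each camera call takes 0.05 s, during which the arm holds its last target. There are 200 camera calls.

## Working session

There is one attempt and no reset: what is moved stays moved. The work goes in short steps, Python scripts to look and compute and a tool call to move; the robot and the scene stay as the last step left them, time stands still between calls to the robot, and variables do not carry over. Pictures are saved under pics/ and viewed, at most 10 in all, crops included, and the job is handed in when it is done.

Besides the shell and the picture viewer there is one more tool, called by a JSON object that holds its "method" and its "body", one argument or row to a line. carry_out: Moves the arm, as the interface text tells. Its arguments: {"type":"object","properties":{"increments":{"type":"array"},"gripper":{"type":"number"}},"required":["increments"]}

```bash
mkdir -p pics; python3 - <<'E'
from workcell import bot
import cv2,numpy as np
a=bot.get_image("scene");b=bot.get_image("side")
cv2.imwrite("pics/scene.png",a);cv2.imwrite("pics/side.png",b)
for n in("scene","side","wrist"):print(n,bot.camera_params(n))
print(bot.state())
E
```

```text
scene {'vertical_fov': 55.109256379856646, 'cx': 318.5133671676552, 'cy': 200.04453044076007, 'R': array([[-0.47237389,  0.88132025,  0.01172716],
       [ 0.58042095,  0.32105445, -0.74835524],
       [-0.66330568, -0.34669679, -0.66319447]]), 't': array([ 0.1865045 , -0.25148797,  1.49232651])}
side {'vertical_fov': 51.044738672093395, 'cx': 327.0138144093127, 'cy': 198.5286135651019, 'R': array([[ 0.88720316, -0.46085532, -0.02197554],
       [-0.248732  , -0.43763746, -0.86406357],
       [ 0.38859097,  0.77206595, -0.5029028 ]]), 't': array([-0.41209795,  0.25888352,  0.6813707 ])}
wrist {'vertical_fov': 62.48220292606425, 'cx': 314.7179758300143, 'cy': 199.14063020553203, 'tool_from_camera': array([[-8.97297832e-04, -9.50809196e-01, -3.09775835e-01,
         7.86232087e-02],
       [ 9.99999295e-01, -6.12167544e-04, -1.01764771e-03,
         5.21708599e-04],
       [ 7.77954089e-04, -3.09776529e-01,  9.50809075e-01,
        -1.42138048e-01],
       [ 0.00000000e+00,  0.00000000e+00,  0.00000000e+00,
         1.00000000e+00]])}
{'time': 0.1, 'qpos': array([-0.87977571,  0.50177844, -0.42683037,  1.55136571,  0.22082003,
        1.13831505, -0.21030191]), 'qd': array([-2.70228949e-04, -1.91669076e-03, -9.19493791e-04, -3.46001058e-03,
        1.68730897e-05, -3.69818043e-04, -1.01168999e-03]), 'joint_efforts': array([-1.12439110e-02, -5.70814776e+01, -5.83917126e+00, -2.81745279e+01,
        1.03931286e-02,  5.54550774e-03, -8.66594092e-06]), 'position': array([0.26943925, 0.59081903, 0.23034141]), 'ee_rot': array([-2.18280800e-04,  2.12244042e-01,  9.77216277e-01, -8.75674399e-04]), 'wrist_force': array([ 0.48330754, -0.45977472, -0.12176159]), 'torque': array([-0.00089902, -0.01097199,  0.0169737 ]), 'finger_force': 0.0, 'finger_gap': 0.08552273826486692}
```

View pics/scene.png

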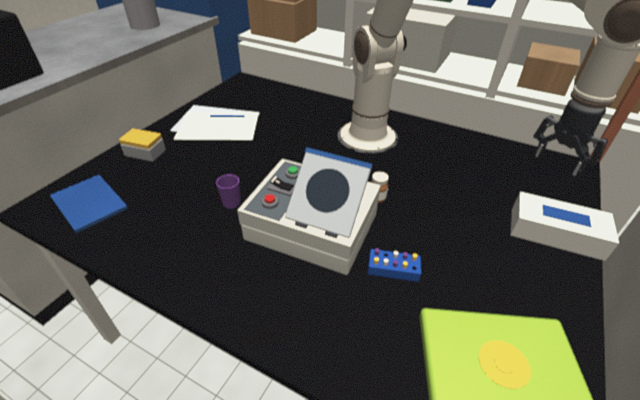

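View pics/side.png

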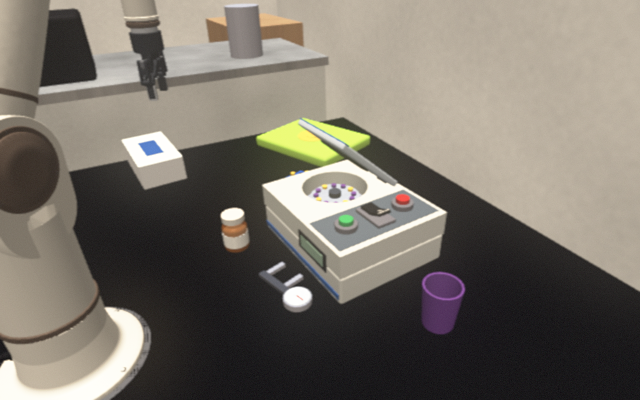

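The lid stands open with its blue strip at about (338,157) in the scene view. The control order from the front is green (292,171), rocker (284,184), red (269,200). In the side view these are at (346,222), (376,211) and (402,202). The jar, caliper and cup stand around the machine.

```bash
cat > h.py <<'E'
from workcell import bot
import cv2,numpy as np
from scipy.spatial.transform import Rotation as Ro
def ray(n,p,st=None):
    c=bot.camera_params(n);f=200/np.tan(np.radians(c["vertical_fov"])/2)
    d=np.array([(p[0]-c["cx"])/f,(p[1]-c["cy"])/f,1])
    if n=="wrist":
        T=c["tool_from_camera"];q=st["ee_rot"];R=Ro.from_quat([q[1],q[2],q[3],q[0]]).as_matrix()
        return R@T[:3,3]+st["position"],R@T[:3,:3]@d
    return -c["R"].T@c["t"],c["R"].T@d
def onz(n,p,z,st=None):
    o,d=ray(n,p,st);return o+d*(z-o[2])/d[2]
def blob(im,lo,hi,box=None):
    m=cv2.inRange(cv2.cvtColor(im,cv2.COLOR_BGR2HSV),lo,hi)
    if box:
        k=np.zeros_like(m);x0,y0,x1,y1=box;k[y0:y1,x0:x1]=255;m&=k
    c=max(cv2.findContours(m,cv2.RETR_EXTERNAL,cv2.CHAIN_APPROX_NONE)[0],key=cv2.contourArea)
    return c
E
python3 - <<'E'
from h import *
G=((45,90,60),(85,255,255));R=((0,130,90),(6,255,255))
box={"scene":dict(g=(278,160,304,182),r=(255,190,285,212)),"side":dict(g=(330,208,362,236),r=(388,190,416,212))}
P={}
for n in("scene","side"):
    im=cv2.imread(f"pics/{n}.png")
    for k,c in(("g",G),("r",R)):
        b=blob(im,*c,box[n][k]);(u,w),s,_=cv2.minAreaRect(b)
        P[n,k]=onz(n,(u,w),.141);print(n,k,u,w,s,P[n,k])
for n in("scene","side"):
    d=P[n,"r"]-P[n,"g"];print(n,np.linalg.norm(d),np.arctan2(d[1],d[0]))
b=blob(cv2.imread("pics/scene.png"),(100,90,50),(125,255,255),(295,140,380,175))
print(cv2.boxPoints(cv2.minAreaRect(b)))
g=(P["scene","g"]+P["side","g"])/2;r=(P["scene","r"]+P["side","r"])/2
x=(r-g)/np.linalg.norm(r-g);x[2]=0;y=np.array([-x[1],x[0],0]);o=(g+r)/2+90e-3*y;o[2]=0
print("g",g,"r",r,"yaw",np.arctan2(x[1],x[0]),"o",o)
# jar cup caliper approx
print("jar top",onz("side",(233,214),.085),"cup top",onz("side",(442,286),.085),"cal",onz("side",(298,298),.012), "cal tip",onz("side",(265,275),.01))
for p in((307,150),(371,164)):
    # lid edge corner: intersect with vertical plane of its side? print points at various heights
    for z in(.2,.22,.25,.28):
        q=onz("scene",p,z)-o;print(p,z,q@x,q@y)
for z in (.2,.22,.25,.28):
    q=onz("side",(299,122),z)-o;print("side edge",z,q@x,q@y)
E
```

```text
scene g 292.0 169.5 (7.0, 8.0) [ 0.4866397 -0.0381547  0.141    ]
scene r 269.5 198.0 (9.0, 8.0) [ 0.62012995 -0.02568112  0.141     ]
side g 345.5 220.0 (10.0, 13.0) [ 0.48039827 -0.04882467  0.141     ]
side r 402.5 198.5 (9.0, 13.0) [ 0.61577144 -0.03668651  0.141     ]
scene 0.1340717668686131 0.09317136526070541
side 0.1359162654304096 0.08942535753890109
[[303.75848 150.93776]
 [305.20044 145.3395 ]
 [372.5929  162.69817]
 [371.15094 168.29643]]
g [ 0.48351898 -0.04348969  0.141     ] r [ 0.6179507  -0.03118381  0.141     ] yaw 0.09128556543644889 o [0.54253054 0.05228852 0.        ]
jar top [0.32592355 0.16326282 0.085     ] cup top [ 0.56273329 -0.22300892  0.085     ] cal [ 0.37212177 -0.06240341  0.012     ] cal tip [0.34159437 0.03037219 0.01      ]
(307, 150) 0.2 -0.09131536227885509 -0.05005775567067192
(307, 150) 0.22 -0.06446265033392214 -0.037783017313623345
(307, 150) 0.25 -0.02418358241652249 -0.01937090977805049
(307, 150) 0.28 0.01609548550087717 -0.0009588022424775851
(371, 164) 0.2 -0.1003161726982711 0.13144396845087752
(371, 164) 0.22 -0.0731630899070688 0.13766171594451282
(371, 164) 0.25 -0.03243346572026524 0.14698833718496565
(371, 164) 0.28 0.008296158466538214 0.1563149584254185
side edge 0.2 0.03630708506556368 0.260914553778743
side edge 0.22 0.009901161947253052 0.21172518861908943
side edge 0.25 -0.029707722730212917 0.1379411408796088
side edge 0.28 -0.069316607407679 0.06415709314012817
```

{"method": "carry_out", "body": {
  "increments": [
    [0,0,-5,0,0,0],
    [0,0,-2,0,0,0],
    [-4,-2.9,0,0,0,0],
    [-4,-2.9,0,0,0,0],
    [-4,-2.9,0,0,0,0],
    [-4,-2.9,0,0,0,0],
    [-4,-2.9,0,0,0,0],
    [-4,-2.9,0,0,0,0]
  ],
  "gripper": 0
}}

```text
time: 1.1
position: [0.4163, 0.3318, 0.301]
ee_rot: [-0.0, 0.212, 0.977, -0.0]
wrist_force: [1.6, 0.4, 0.9]
finger_gap: -0.0001
finger_force: 0.0
```

{"method": "carry_out", "body": {
  "increments": [
    [-4,-2.9,0,0,0,0],
    [-4,-2.9,0,0,0,0],
    [-4,-2.9,0,0,0,0],
    [-4,-2.9,0,0,0,0],
    [-4,-2.9,0,0,0,0],
    [0,0,0,0,0,-0.18],
    [0,0,0,0,0,-0.18],
    [0,0,0,0,0,-0.17]
  ]
}}

```text
time: 2.1
position: [0.5373, 0.1184, 0.3008]
ee_rot: [-0.001, -0.054, 0.999, -0.0]
wrist_force: [-0.1, -0.7, -0.0]
finger_gap: 0.0001
finger_force: 0.0
```

{"method": "carry_out", "body": {
  "increments": [
    [0,0,0,0,0,0],
    [0,0,0,0,0,0]
  ]
}}

```text
time: 2.35
position: [0.5375, 0.1185, 0.3011]
ee_rot: [-0.0, -0.049, 0.999, -0.0]
wrist_force: [-0.6, -0.5, -1.0]
finger_gap: 0.0001
finger_force: 0.0
```

```bash
python3 - <<'E'
from h import *
import pickle
s=bot.state();im=bot.get_image("wrist");cv2.imwrite("pics/w1.png",im);pickle.dump(s,open("s1.pkl","wb"))
print(s["position"],Ro.from_quat(np.roll(s["ee_rot"],-1)).as_matrix().round(3),s["finger_gap"])
E
```

```text
[0.5374882  0.11854689 0.30108669] [[-0.995 -0.099 -0.   ]
 [-0.099  0.995 -0.   ]
 [ 0.    -0.    -1.   ]] 7.784209417848069e-05
```

View pics/w1.png

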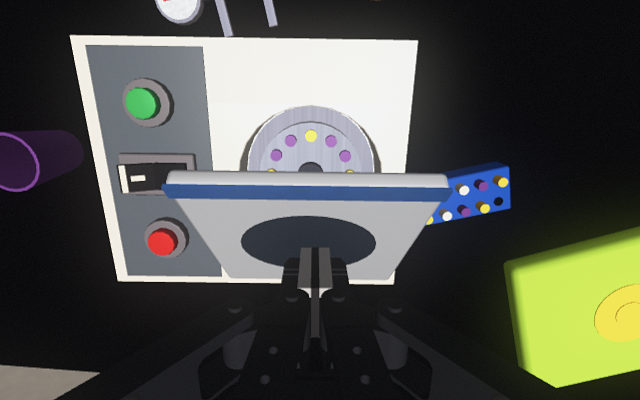

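The wrist view shows green at (141,103), red at (162,242) and the rocker's white end at (125,178). The lid's blue edge runs along row 190, and the gripper is over the lid.

```bash
python3 - <<'E'
from h import *
import pickle
s=pickle.load(open("s1.pkl","rb"));im=cv2.imread("pics/w1.png")
out={}
for k,c in(("g",((45,90,60),(85,255,255))),("r",((0,130,90),(6,255,255)))):
    # upper face: brighter part via ellipse
    b=blob(im,*c,(100,60,200,280));e=cv2.fitEllipse(b);out[k]=onz("wrist",e[0],.141,s);print(k,e,out[k])
d=out["r"]-out["g"];L=np.linalg.norm(d);x=d/L;y=np.array([-x[1],x[0],0]);print("L",L,"yaw",np.arctan2(x[1],x[0]))
m=(out["g"]+out["r"])/2;o=m+.09*y;o[2]=0;print("rocker mid",m,"on end",m-.02*y,"o",o)
q=onz("wrist",(126,179),.145,s)-m;print("white mark rel",q@x,q@y)
for p in((165,196),(449,200)):
    for z in(.22,.24,.26):
        q=onz("wrist",p,z,s)-o;print(p,z,q@x,q@y)
q=s["position"]-o;print("tcp rel",q@x,q@y)
E
```

```text
g ((142.4463348388672, 102.87400817871094), (29.934589385986328, 35.04176330566406), 116.23577880859375) [ 0.48336675 -0.03946876  0.141     ]
r ((161.0922088623047, 241.95021057128906), (25.214582443237305, 26.693754196166992), 123.22881317138672) [ 0.61746245 -0.02923387  0.141     ]
L 0.13448571861972086 yaw 0.07617755484739415
rocker mid [ 0.5504146  -0.03435132  0.141     ] on end [ 0.55193668 -0.05429331  0.141     ] o [0.54356525 0.05538767 0.        ]
white mark rel 0.0013605051334792777 -0.022860034331710837
(165, 196) 0.22 -0.007130921005025044 -0.04321770427929106
(165, 196) 0.24 -0.013627566171256766 -0.03382423866071412
(165, 196) 0.26 -0.0201242113374886 -0.024430773042137182
(449, 200) 0.22 -0.008592691852815224 0.1587632681769017
(449, 200) 0.24 -0.014958389520794764 0.1500629928526666
(449, 200) 0.26 -0.021324087188774418 0.14136271752843152
tcp rel -0.0012527597078474486 0.0634385301841151
```

{"method": "carry_out", "body": {
  "increments": [
    [-1.5,0,0,0,0,0],
    [0,0,4,0,0,0],
    [0,0,2,0,0,0],
    [0,0,2,0,0,0],
    [0,0,2,0,0,0],
    [0,0,0,0,0,0]
  ]
}}

```text
time: 3.15
position: [0.5523, 0.12, 0.1998]
ee_rot: [-0.001, -0.051, 0.999, -0.0]
wrist_force: [0.8, -0.0, 0.3]
finger_gap: -0.0005
finger_force: 0.0
```

{"method": "carry_out", "body": {
  "increments": [
    [0,0,1.5,0,0,0],
    [0,0,1.5,0,0,0],
    [0,0,1.5,0,0,0],
    [0,0,1,0,0,0]
  ]
}}

```text
time: 3.65
position: [0.5518, 0.12, 0.1449]
ee_rot: [-0.001, -0.051, 0.999, -0.0]
wrist_force: [-0.5, -0.2, 1.8]
finger_gap: 0.0002
finger_force: 0.8
```

```bash
python3 - <<'E'
from h import *
cv2.imwrite("pics/side2.png",bot.get_image("side")[80:300,180:500])
E
```

```text
(no output)
```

View pics/side2.png

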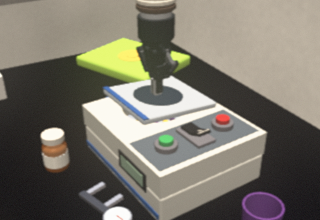

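The lid is following the fingertip and is nearly shut, with a slight tilt left. I'll push on to the end.

{"method": "carry_out", "body": {
  "increments": [
    [0,0,0.5,0,0,0],
    [0,0,0.5,0,0,0],
    [0,0,0.2,0,0,0],
    [0,0,0,0,0,0]
  ]
}}

```text
time: 4.2
position: [0.5527, 0.1202, 0.1356]
ee_rot: [0.0, -0.051, 0.999, -0.0]
wrist_force: [-4.3, -1.2, 9.6]
finger_gap: 0.0006
finger_force: 4.9
```

{"method": "carry_out", "body": {
  "increments": [
    [0,0,0.2,0,0,0],
    [0,0,0,0,0,0],
    [0,0,0,0,0,0]
  ]
}}

```text
time: 4.58
position: [0.5528, 0.1202, 0.1354]
ee_rot: [0.001, -0.051, 0.999, -0.0]
wrist_force: [-8.3, -1.9, 23.4]
finger_gap: 0.0001
finger_force: 11.7
```

{"method": "carry_out", "body": {
  "increments": [
    [0,0,-4,0,0,0],
    [0,0,-4,0,0,0],
    [0.6,-5.8,0,0,0,0],
    [0.6,-5.8,0,0,0,0],
    [0.6,-5.8,0,0,0,0],
    [0,0,0,0,0,0],
    [0,0,0,0,0,0]
  ]
}}

```text
time: 5.45
position: [0.5526, -0.0546, 0.2124]
ee_rot: [0.0, -0.051, 0.999, 0.0]
wrist_force: [-0.1, 0.9, -1.1]
finger_gap: -0.0004
finger_force: 0.0
```

```bash
python3 - <<'E'
from h import *
import pickle
s=bot.state();im=bot.get_image("wrist");cv2.imwrite("pics/w2.png",im);pickle.dump(s,open("s2.pkl","wb"));print(s["position"],s["wrist_force"])
E
```

```text
[ 0.55263982 -0.05460804  0.21237057] [-0.13459501  0.87359936 -1.06932965]
```

View pics/w2.png

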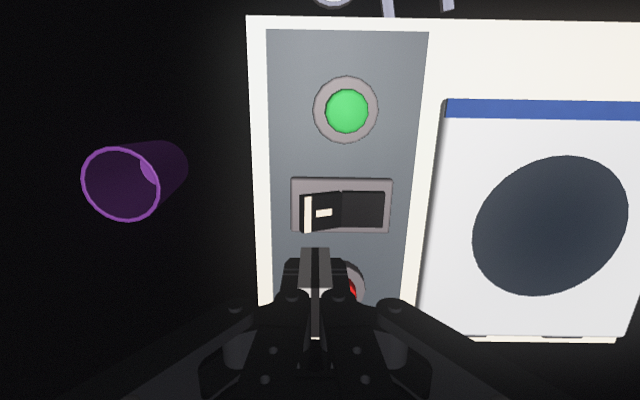

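The lid is flat. Green is at (347,110), the rocker bezel spans about (291,178) to (392,233), and the rocker's white end is at (306,214).

```bash
python3 - <<'E'
from h import *
import pickle
s=pickle.load(open("s2.pkl","rb"));im=cv2.imread("pics/w2.png")
T=Ro.from_quat(np.roll(s["ee_rot"],-1)).as_matrix()
def rep(n,P):print(n,P.round(4),"tool cm",(T.T@(P-s["position"])*100).round(2))
e=cv2.fitEllipse(blob(im,(45,90,60),(85,255,255),(300,70,400,150)))
g=onz("wrist",e[0],.142,s);print(e);rep("green",g)
c=[onz("wrist",p,.128,s) for p in((291,178),(392,180),(390,234),(292,230))]
m=np.mean(c,0);print([np.linalg.norm(c[i]-c[i-1]).round(4) for i in range(4)]);rep("bezel mid",m)
yaw=.0885;y=np.array([-np.sin(yaw),np.cos(yaw),0]);x=np.array([y[1],-y[0],0])
print("green->rocker",(m-g)@x,(m-g)@y);rep("on_end",m-.02*y)
for z in(.143,.147):rep("white strip",onz("wrist",(306,214),z,s))
rep("pivot ridge",onz("wrist",(341,209),.135,s))
b=[onz("wrist",p,.1355,s) for p in((445,105),(638,110))];d=b[1]-b[0];print("lid edge yaw",np.arctan2(-d[0],d[1]))
E
```

```text
((346.3713684082031, 110.46029663085938), (41.71479797363281, 43.43950271606445), 15.534463882446289)
green [ 0.4836 -0.0419  0.142 ] tool cm [6.74 1.96 7.03]
[np.float64(0.0399), np.float64(0.0716), np.float64(0.0417), np.float64(0.0733)]
bezel mid [ 0.5514 -0.0355  0.128 ] tool cm [-0.06  1.91  8.44]
green->rocker 0.06809245198863022 0.0004482372279232041
on_end [ 0.5532 -0.0554  0.128 ] tool cm [-0.04 -0.09  8.44]
white strip [ 0.5543 -0.0606  0.143 ] tool cm [-0.1  -0.62  6.94]
white strip [ 0.5528 -0.0606  0.147 ] tool cm [ 0.05 -0.61  6.54]
pivot ridge [ 0.5511 -0.0363  0.135 ] tool cm [-0.03  1.84  7.74]
lid edge yaw 0.07570060895170018
```

{"method": "carry_out", "body": {
  "increments": [
    [0,-0.2,3,0,0,0],
    [0,0,2.5,0,0,0],
    [0,0,1,0,0,0],
    [0,0,0.6,0,0,0],
    [0,0,0.4,0,0,0],
    [0,0,0.3,0,0,0],
    [0,0,0,0,0,0]
  ]
}}

```text
time: 6.38
position: [0.553, -0.0564, 0.1351]
ee_rot: [0.0, -0.051, 0.999, 0.0]
wrist_force: [-2.3, 0.4, 4.7]
finger_gap: 0.0004
finger_force: 2.4
```

{"method": "carry_out", "body": {
  "increments": [
    [0,0,0.2,0,0,0],
    [0,0,0,0,0,0],
    [0,0,0,0,0,0]
  ]
}}

```text
time: 6.75
position: [0.5531, -0.0565, 0.1349]
ee_rot: [0.001, -0.051, 0.999, -0.0]
wrist_force: [-8.8, 1.4, 18.1]
finger_gap: 0.0
finger_force: 9.3
```

{"method": "carry_out", "body": {
  "increments": [
    [0,0,-4,0,0,0],
    [0,0,-2,0,0,0],
    [3.4,1.1,0,0,0,0],
    [3.4,1,0,0,0,0],
    [0,0,0,0,0,0],
    [0,0,0,0,0,0]
  ]
}}

```text
time: 7.5
position: [0.4842, -0.0429, 0.193]
ee_rot: [0.001, -0.051, 0.999, -0.0]
wrist_force: [0.9, -0.7, 0.3]
finger_gap: -0.0003
finger_force: 0.0
```

```bash
python3 - <<'E'
from h import *
im=cv2.resize(bot.get_image("side")[150:270,280:460],None,fx=3,fy=3);cv2.imwrite("pics/side3.png",im);print(bot.state()["position"])
E
```

```text
[ 0.48431434 -0.04296455  0.19285642]
```

View pics/side3.png

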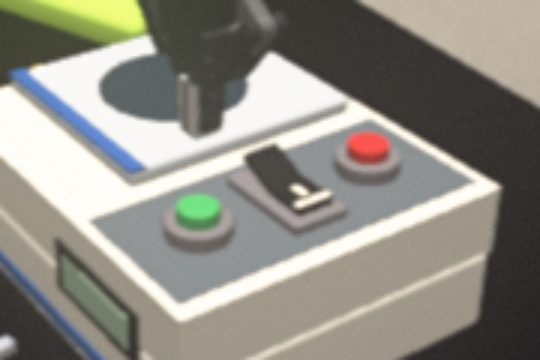

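The rocker's white end is now down (ON), the lid is flat, and the fingertip hangs above the green key. Next I press it.

{"method": "carry_out", "body": {
  "increments": [
    [0,0,3,0,0,0],
    [0,0,1.5,0,0,0],
    [0,0,0.6,0,0,0],
    [0,0,0.4,0,0,0],
    [0,0,0.3,0,0,0],
    [0,0,0,0,0,0]
  ]
}}

```text
time: 8.3
position: [0.4826, -0.0428, 0.1359]
ee_rot: [-0.0, -0.051, 0.999, -0.0]
wrist_force: [-7.9, -0.4, 15.6]
finger_gap: 0.0001
finger_force: 7.6
```

{"method": "carry_out", "body": {
  "increments": [
    [0,0,0,0,0,0],
    [0,0,-2,0,0,0],
    [0,0,-4,0,0,0],
    [0,0,-4,0,0,0],
    [0,0,-2,0,0,0],
    [0,0,0,0,0,0],
    [0,0,0,0,0,0]
  ]
}}

```text
time: 9.18
position: [0.4826, -0.0428, 0.2537]
ee_rot: [-0.0, -0.051, 0.999, 0.0]
wrist_force: [-0.9, -0.3, -0.7]
finger_gap: 0.0001
finger_force: 0.0
```

```bash
python3 - <<'E'
from h import *
im=cv2.resize(bot.get_image("side")[150:270,280:460],None,fx=3,fy=3);cv2.imwrite("pics/side4.png",im);print(bot.state()["position"],bot.state()["wrist_force"])
E
```

```text
[ 0.48224    -0.04275983  0.25327775] [-0.22606051  0.40335663  0.33823944]
```

View pics/side4.png

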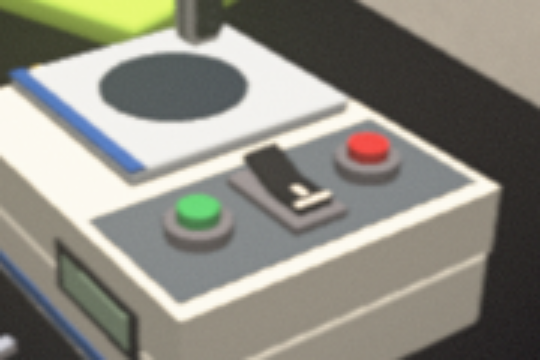

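The lid is shut, the rocker is on, both keys are up and the arm is clear, so I'm handing in.

```bash
python3 -c "
from workcell import bot
print(bot.hand_in())"
```

```text
the job is handed in; nothing more can be done
None
```

I shut the lid, tipped the rocker to ON, pressed and released the green start key, and handed the job in at about 9 s; it returned no verdict, and the last picture showed the lid flat, the rocker on, both keys up and the arm clear.

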